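# Put the pocket scale away in its drawer

### The arm

A 6-joint arm with a two-finger parallel gripper is mounted at the origin on the work surface. World frame = base frame: x ahead of the robot, y to its left, z up, the work surface at z = 0. Lengths are in m, angles in rad, forces in N, time in s.
With the tool pointing down it reaches from about 0.35 to 0.775 m from the base axis. Payload 5.5 kg.
Tool frame: the origin (TCP) lies at the very end of the fingers, on their centre line; the grasp point (between the pads) lies r.tcp_to_grasp behind it (r.tcp_to_grasp is the distance from the TCP to the grasp point, in m); z points along the fingers, y is the line along which they close (so a half turn about z gives the same grasp; the last joint's range is limited). The gripper opens to 85 mm and grips with 20 to 120 N. Pads are 22 mm wide; open, the fingers measure 114 mm over their backs; the gripper's body (76 mm by 85 mm) begins 54 mm behind the grasp point. The pads swing forward as they close: fully open they stand 13 mm farther back than shut.
Start: joints at [0.972, 0.313, 0.046, 1.304, 0, 1.431], TCP at [0.255, 0.516, 0.193] pointing down, gripper open.
Joint ranges: [-2.76, 2.76], [-0.86, 1.69], [-1.03, 1.26], [-2.2, 2.34], [-1.47, 1.5], [-3.14, 3.14]. Speed limits (rad/s): [2.57, 2.57, 3.14, 3.14, 3.14, 3.14].

### API

Orientations are given as a unit quaternion [x, y, z, w].
In Python, from plant import status, snapshot, camera_info, ticket, r gives the robot as it stands. The module is installed in compiled form; this text tells all that it offers.
- The arm moves only by the tool move_arm, never from a script. Its argument "moves" is a list of rows, each an object of numbers: "grip": the closure, from 0 (fully open) to 1 (shut); "dx", "dy", "dz": the shift along the tool's x, y, z in mm; "ax", "ay", "az": the turn, a rotation vector about the tool's x, y, z in rad. A call has exactly 8 rows; each row shifts and turns the commanded pose from where the row before left it, along the tool's axes as they then stand; what a row does not reach is not made up. A row lasts 1/10 s, in which the tool goes at most 50 mm and 8.59 degrees, less where a joint would pass 70% of its speed; a pose out of reach is approached as far as the arm can. A call is refused whole if a number of a shift passes 50 or a number of a turn 0.15, either way. A call with a gripper value outside its range is refused whole. The fingers move at their own pace and stop on an object; "force" is the grip in N (left out, the last holds). Time passes only in rows, so rows that do not move let the fingers close, or fill a call up. It gives the time, the measured TCP pose, the force, the opening and the grip force at its end, in the units of the state.
- status.read_state(): the state, without advancing time (a new reading comes with each control period).
- snapshot(name): name is "side" or "top"; returns the picture (384x512x3 uint8, red, green, blue); there is no depth.
- camera_info(name): a dict with "intrinsics" (3x3 intrinsics, pixels), "k1" (the pictures are not rectified: a ray, as slopes to the right and down, at radius r is drawn at 1 + k1 r^2 times it, then the intrinsics apply), "R" (3x3) and "t" (3): a world point X has camera coordinates R X + t. Camera axes: x right, y down, z forward; pixel columns grow to the right and rows downward; lengths in m; the calibration is good to about 2 mm. A picture is of the moment at which its call begins. camera_info takes no time and is no camera call.
- ticket.finish_job(): hands the job in; it is judged then, once.
The state is a dict: "t": time; "joints": joint angles; "dq": joint speeds; "tau": joint torques, N m; "tool_pos": TCP position; "orientation": TCP orientation; "ft_force": force on the tool from outside, world axes, zero at the start; "moment": the same for the moment, N m; "width": finger opening in m; "grasp_force": force on a finger pad.
Only numpy, scipy, OpenCV 4.12 (cv2) and the standard library are available. Lean on these libraries where they do the work, as an engineer would, in place of code of your own. Each camera call takes 0.05 s, during which the arm holds its last target. There are 200 camera calls.

### The job

The glaze weighing is done, so put the scale away: with the fingertips push the open cover of the pocket scale over until it is shut flat, and then push the drawer the scale lies in fully home, gently, without slamming it or leaning on it once it is home. Only push: do not lift the scale or anything else out of its place, and leave the other drawer with the test tiles, and the cups, jar, tiles, spoon and pen, as they are.

Things in the scene. Friction and masses are not known exactly. Their poses are not given: they have to be found in the camera images.
- scale_unit: Low fixed wooden box, 200 deep x 190 wide x 80 high, open at its front, on a 12 mm plywood riser; origin at the centre of its underside (12 above the table), +x from its open front to its back, z up. This one's drawer carries the pocket scale. Left or right of the other box by chance. A small cup stands on its top, towards the back.
- scale_drawer (a joint): Opening of the scale's drawer in m: 0 = fully home, grows as it comes out towards the robot (up to 0.165). It slides stiffly (about 2.5 N) and stays where it is left. The scale rides loose in a low fence on the drawer floor and goes along with it. The open scale cover is too tall to go in under the box's top.
- scale_lip (a point): Middle of the outer face of the aluminium pull lip (80 wide, 10 high, 10 out from the drawer's front panel), 80 above the table. The front panel is 184 wide, 10 thick, from 15 to 89 above the table. Moves with the drawer; +x is the way the drawer is pushed shut. This is the lip of the scale's drawer.
- scale: Black pocket scale, 86 (x) x 130 (y) x 18 high, round steel pan and display on top, 0.3 to 0.6 kg, lying loose in the scale drawer inside a 10 mm high fence (8 mm play to front and back, 2 to the sides). Origin at the centre of its underside, about 24 above the table; +x to the back of the box, z up. Its hinge is on its near (-x) long side, 17 to 33 behind the outer face of the drawer's front panel.
- cover (a joint): Angle of the scale's flip cover in rad: 0 = shut flat over the pan, about 1.57 = standing upright; it grows as the free edge goes up and back towards the robot (stop at 1.85). The hinge is stiff: the cover stays where it is left, and needs about 0.5 to 1.2 N at the free edge to move; there is no latch.
- cover_hinge (a point): Point in the middle of the cover's hinge line, about 42 above the table; the hinge line runs along the scale's y. The cover is a flat black shell, 86 long from hinge to free edge, 130 wide, 11 thick (its outer face lies 11 above the hinge line when shut, about 53 above the table).
- cover_edge (a point): Point in the middle of the cover's free edge, on its outer face (86 from the hinge along the cover, 11 out from it). The outer face looks towards the robot when the cover stands up and upwards when it is shut.
- tile_unit: Low fixed wooden box, 200 deep x 190 wide x 80 high, open at its front, on a 12 mm plywood riser; origin at the centre of its underside (12 above the table), +x from its open front to its back, z up. This one's drawer holds a row of standing ceramic test tiles. A stack of flat tiles lies on its top.
- tile_lip (a point): Middle of the outer face of the aluminium pull lip (80 wide, 10 high, 10 out from the drawer's front panel), 80 above the table. The front panel is 184 wide, 10 thick, from 15 to 89 above the table. Moves with the drawer; +x is the way the drawer is pushed shut. This is the lip of the test tiles' drawer, which stands partly open and must stay as it is.
- cup: Small white weighing cup, 54 across, 45 high, on top of the scale's box, its centre 30 to 45 behind the middle of the box. Bystander. Origin at the centre of its underside.
- tiles: Stack of four plain tiles, 110 x 50 x 29 high, on top of the tiles' box. Bystander. Origin at the centre of its underside.
- jar: Small amber jar, 32 across, 55 high, on the table between the two drawers. Bystander. Origin at the centre of its underside.
- tumbler_a: White plastic tumbler, 80 across, 95 high, on the table to the left. Bystander. Origin at the centre of its underside.
- tumbler_b: Clear plastic tumbler, 72 across, 85 high, on the table to the left. Bystander. Origin at the centre of its underside.
- spoon: Metal spoon, 160 long, lying on the table to the right. Bystander. Origin at the middle of its underside.
- marker: Marker pen, 132 long, 13 thick, lying on the table to the right. Bystander. Origin near the middle of its underside.
Mind the look-alikes: they are no part of the job. There is more than one size of the scale; the job needs the largest.

How it is judged:
By the outcome, as a careful person would: the job done as asked, in the order asked, and still so for the second after the job is handed in, with the robot touching nothing.
It also fails if it takes over 46 s, if anything falls off the work surface, if the arm or the gripper's body presses on something with over 40 N, if the wrist force passes 120 N, or if a joint passes its speed limit or range.

## Working session

There is one attempt and no reset: what is moved stays moved. The work goes in short steps, Python scripts to look and compute and a tool call to move; the robot and the scene stay as the last step left them, time stands still between calls to the robot, and variables do not carry over. Pictures are saved under pics/ and viewed, at most 10 in all, crops included, and the job is handed in when it is done.

Besides the shell and the picture viewer there is one more tool, called after "Request:" as name(argument=value, ...) on one line, values as JSON. move_arm: Moves the arm, as the interface text tells. Its arguments: {"type":"object","properties":{"moves":{"type":"array"},"force":{"type":"number"}},"required":["moves"]}

```bash
mkdir -p pics; python3 - <<'E'
from plant import status, snapshot, camera_info, r
import cv2
for n in("top","side"):
    cv2.imwrite(f"pics/{n}0.png",cv2.resize(snapshot(n)[:,:,::-1],(800,600)))
    print(n,camera_info(n))
s=status.read_state();print({k:s[k] for k in("t","tool_pos","orientation","ft_force","width")},r.tcp_to_grasp)
E
```

```text
top {'intrinsics': array([[444.55121469,   0.        , 255.56645288],
       [  0.        , 444.55121469, 186.5480222 ],
       [  0.        ,   0.        ,   1.        ]]), 'k1': -0.1671745225413926, 'R': array([[-6.87210797e-04, -9.99781793e-01, -2.08780888e-02],
       [-9.85729821e-01,  4.19174510e-03, -1.68282944e-01],
       [ 1.68333739e-01,  2.04645089e-02, -9.85517608e-01]]), 't': array([0.01793518, 0.55227387, 1.31229947])}
side {'intrinsics': array([[427.8721891 ,   0.        , 253.80543018],
       [  0.        , 427.8721891 , 191.29902451],
       [  0.        ,   0.        ,   1.        ]]), 'k1': -0.10477302521842892, 'R': array([[ 0.71580365, -0.69819539, -0.01217954],
       [-0.54826385, -0.55111793, -0.62902764],
       [ 0.43247183,  0.45693788, -0.77728752]]), 't': array([-0.40610503,  0.363096  ,  0.94074582])}
{'t': 0.1, 'tool_pos': array([0.25436766, 0.51510396, 0.19250141]), 'orientation': array([ 2.27389005e-01,  9.73803662e-01, -7.62012938e-04, -2.97375375e-04]), 'ft_force': array([-0.54454369, -0.66527155,  0.35313304]), 'width': 0.08563716962135658} 0.0187
```

View pics/top0.png

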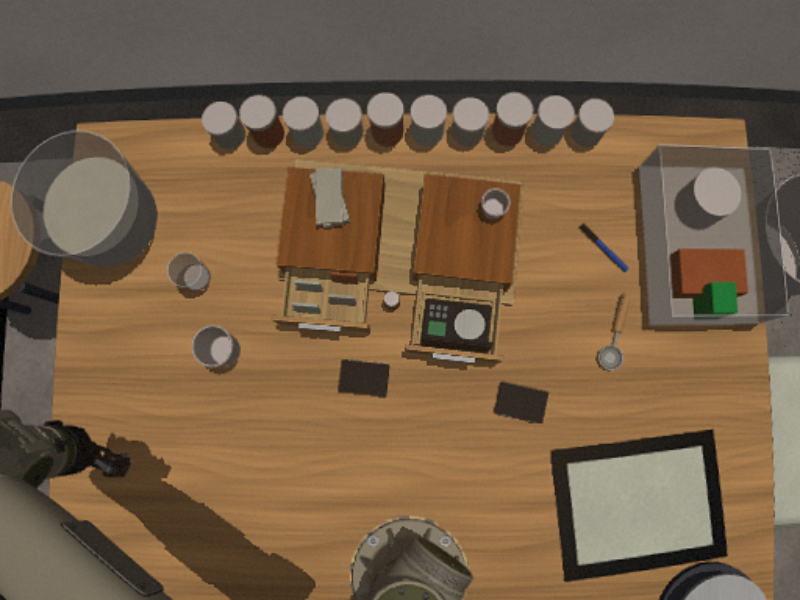

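View pics/side0.png

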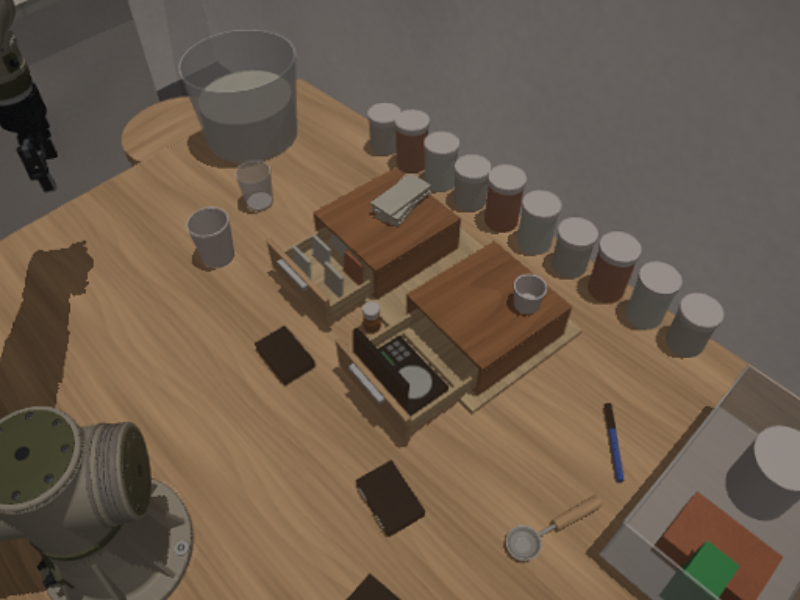

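Top view (800x600): the scale I want lies in the right drawer at (458,325), with its cover up and the lip at (453,357). The other drawer holds tiles and has its lip at (320,327). Look-alikes are the small shut black scales on the table at (364,378) and (521,402), plus one at (375,590) in the side view. I choose the one in the drawer: it is the largest and the only one open. I'll check it in a crop.

```bash
python3 - <<'E'
import cv2,numpy as np
from plant import snapshot
t=snapshot("top")[:,:,::-1];s=snapshot("side")[:,:,::-1]
# top crop cols 255-335 rows 165-240 ; side crop cols 205-305 rows 195-285
a=cv2.resize(t[170:240,255:335],None,fx=5,fy=5,interpolation=cv2.INTER_CUBIC)
b=cv2.resize(s[200:285,210:305],None,fx=4,fy=4,interpolation=cv2.INTER_CUBIC)
c=np.zeros((360,790,3),np.uint8);c[:350,:400]=a;c[:340,405:785]=b
cv2.imwrite("pics/crop1.png",c)
E
```

```text
(no output)
```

View pics/crop1.png

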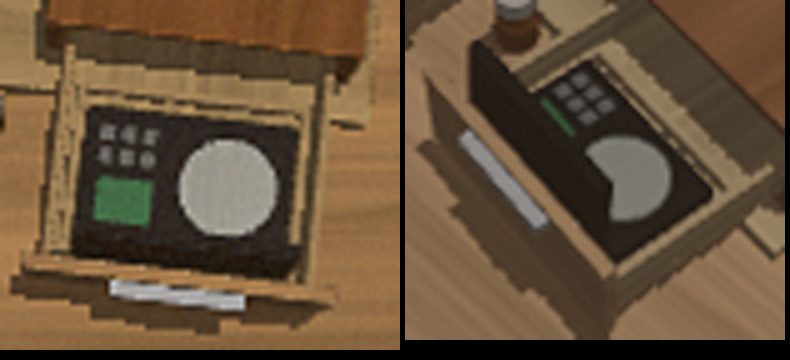

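Crop: the big scale with keys, green display and steel pan is in the drawer, and its cover stands nearly upright. In the right pane the cover's free edge runs (475,40)-(610,185). In the left pane the lip's outer edge runs (110,295)-(243,308).

```bash
cat >h.py <<'E'
import numpy as np,cv2
from plant import camera_info
def ray(n,px):
    c=camera_info(n);k=c["intrinsics"]
    u=cv2.undistortPoints(np.array([[px]],float),k,np.array([c["k1"],0,0,0]))[0,0]
    R=np.array(c["R"]);return -R.T@c["t"],R.T@np.array([u[0],u[1],1])
def onz(n,px,z):
    o,d=ray(n,px);return o+d*(z-o[2])/d[2]
def tri(p,q):
    (o,d),(a,b)=ray("top",p),ray("side",q)
    s=np.linalg.lstsq(np.c_[d,-b],a-o,rcond=None)[0]
    return (o+d*s[0]+a+b*s[1])/2,np.linalg.norm(o+d*s[0]-a-b*s[1])
E
python3 - <<'E'
from h import *
np.set_printoptions(precision=4,suppress=True)
T=lambda x,y:(255+x/5-.4,170+y/5-.4); S=lambda x,y:(210+(x-405)/4-.4,200+y/4-.4)
F=lambda x,y:(x/1.5625-.2,y/1.5625-.2)
for n,p,z in [("lipL",T(110,290),.085),("lipR",T(243,305),.085),("panL",T(22,262),.089),("panR",T(333,299),.089),
 ("boxL",F(414,273),.092),("boxR",F(512,287),.092),("boxBL",F(425,174),.092),("boxBR",F(520,183),.092),("cup",F(495,214),.092),
 ("scaleBL",T(88,105),.042),("scaleBR",T(300,128),.042),("coverTopL",T(75,258),.128),("coverTopR",T(290,278),.128),("tileLip",F(320,328),.085),("tilepanR",F(366,331),.089),("jar",F(391,299),.055)]:
    print(n,onz("top",p,z))
for n,p,z in [("lipL",S(460,135),.085),("lipR",S(548,220),.085),("covL",S(475,40),.128),("covR",S(610,185),.128)]:
    print("side",n,onz("side",p,z))
E
```

```text
lipL [ 0.4237 -0.0457  0.085 ]
lipR [ 0.4145 -0.1235  0.085 ]
panL [0.4399 0.0057 0.089 ]
panR [ 0.4174 -0.1759  0.089 ]
boxL [ 0.5807 -0.0117  0.092 ]
boxR [ 0.5529 -0.1974  0.092 ]
boxBL [ 0.7782 -0.0341  0.092 ]
boxBR [ 0.7593 -0.2198  0.092 ]
cup [ 0.6964 -0.1688  0.092 ]
scaleBL [ 0.5404 -0.0343  0.042 ]
scaleBR [ 0.5255 -0.164   0.042 ]
coverTopL [ 0.4386 -0.0249  0.128 ]
coverTopR [ 0.4266 -0.1467  0.128 ]
tileLip [0.4769 0.1667 0.085 ]
tilepanR [0.4706 0.079  0.089 ]
jar [0.5368 0.0332 0.055 ]
side lipL [ 0.4226 -0.0439  0.085 ]
side lipR [ 0.4197 -0.1245  0.085 ]
side covL [ 0.4578 -0.0225  0.128 ]
side covR [ 0.4436 -0.1519  0.128 ]
```

Request:
move_arm(moves=[{"grip":1,"az":-0.115},{"grip":1,"az":-0.115},{"grip":1,"az":-0.115},{"grip":1,"dx":-16,"dy":-44},{"grip":1,"dx":-16,"dy":-44},{"grip":1,"dx":-16,"dy":-44},{"grip":1,"dx":-16,"dy":-44},{"grip":1,"dx":-16,"dy":-44}], force=20)

```text
invalid input
```

Request:
move_arm(moves=[{"grip":1,"dx":-16,"dy":-44},{"grip":1,"dx":-16,"dy":-44},{"grip":1,"dx":-16,"dy":-44},{"grip":1,"dx":-16,"dy":-44},{"grip":1,"dx":-16,"dy":-44},{"grip":1,"dx":-16,"dy":-44},{"grip":1,"dx":-16,"dy":-44},{"grip":1}])

```text
invalid input
```

Request:
move_arm(moves=[{"grip":1,"dx":0,"dy":0,"dz":0,"ax":0,"ay":0,"az":-0.115},{"grip":1,"dx":0,"dy":0,"dz":0,"ax":0,"ay":0,"az":-0.115},{"grip":1,"dx":0,"dy":0,"dz":0,"ax":0,"ay":0,"az":-0.115},{"grip":1,"dx":-16,"dy":-44,"dz":0,"ax":0,"ay":0,"az":0},{"grip":1,"dx":-16,"dy":-44,"dz":0,"ax":0,"ay":0,"az":0},{"grip":1,"dx":-16,"dy":-44,"dz":0,"ax":0,"ay":0,"az":0},{"grip":1,"dx":-16,"dy":-44,"dz":0,"ax":0,"ay":0,"az":0},{"grip":1,"dx":-16,"dy":-44,"dz":0,"ax":0,"ay":0,"az":0}], force=20)

```text
t: 1.0
tool_pos: [0.3091, 0.2862, 0.1932]
orientation: [0.056, 0.998, 0.0, 0.0]
ft_force: [1.7, -0.1, -0.4]
width: 0.0
grasp_force: 0.0
```

Request:
move_arm(moves=[{"grip":1,"dx":-16,"dy":-44,"dz":0,"ax":0,"ay":0,"az":0},{"grip":1,"dx":-16,"dy":-44,"dz":0,"ax":0,"ay":0,"az":0},{"grip":1,"dx":-16,"dy":-44,"dz":0,"ax":0,"ay":0,"az":0},{"grip":1,"dx":-16,"dy":-44,"dz":0,"ax":0,"ay":0,"az":0},{"grip":1,"dx":-16,"dy":-44,"dz":0,"ax":0,"ay":0,"az":0},{"grip":1,"dx":-16,"dy":-44,"dz":0,"ax":0,"ay":0,"az":0},{"grip":1,"dx":-16,"dy":-44,"dz":0,"ax":0,"ay":0,"az":0},{"grip":1,"dx":-16,"dy":-44,"dz":0,"ax":0,"ay":0,"az":0}])

```text
t: 1.8
tool_pos: [0.3963, -0.0784, 0.1934]
orientation: [0.057, 0.998, 0.0, 0.0]
ft_force: [1.5, 1.1, 0.2]
width: 0.0002
grasp_force: 0.0
```

Request:
move_arm(moves=[{"grip":1,"dx":0,"dy":0,"dz":25,"ax":0,"ay":0,"az":0},{"grip":1,"dx":0,"dy":0,"dz":25,"ax":0,"ay":0,"az":0},{"grip":1,"dx":0,"dy":0,"dz":25,"ax":0,"ay":0,"az":0},{"grip":1,"dx":0,"dy":0,"dz":0,"ax":0,"ay":0,"az":0},{"grip":1,"dx":0,"dy":0,"dz":0,"ax":0,"ay":0,"az":0},{"grip":1,"dx":0,"dy":0,"dz":0,"ax":0,"ay":0,"az":0},{"grip":1,"dx":0,"dy":0,"dz":0,"ax":0,"ay":0,"az":0},{"grip":1,"dx":0,"dy":0,"dz":0,"ax":0,"ay":0,"az":0}])

```text
t: 2.6
tool_pos: [0.3972, -0.0765, 0.1193]
orientation: [0.057, 0.998, -0.0, 0.001]
ft_force: [-0.0, -0.1, -0.2]
width: 0.0001
grasp_force: 0.0
```

```bash
python3 - <<'E'
import cv2,numpy as np
from plant import snapshot
t=snapshot("top")[:,:,::-1];s=snapshot("side")[:,:,::-1]
a=cv2.resize(t[170:250,245:345],None,fx=4,fy=4,interpolation=cv2.INTER_CUBIC)
b=cv2.resize(s[170:290,205:300],None,fx=4,fy=4,interpolation=cv2.INTER_CUBIC)
c=np.zeros((480,785,3),np.uint8);c[:320,:400]=a;c[:,405:785]=b
cv2.imwrite("pics/crop2.png",c)
E
```

```text
(no output)
```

View pics/crop2.png

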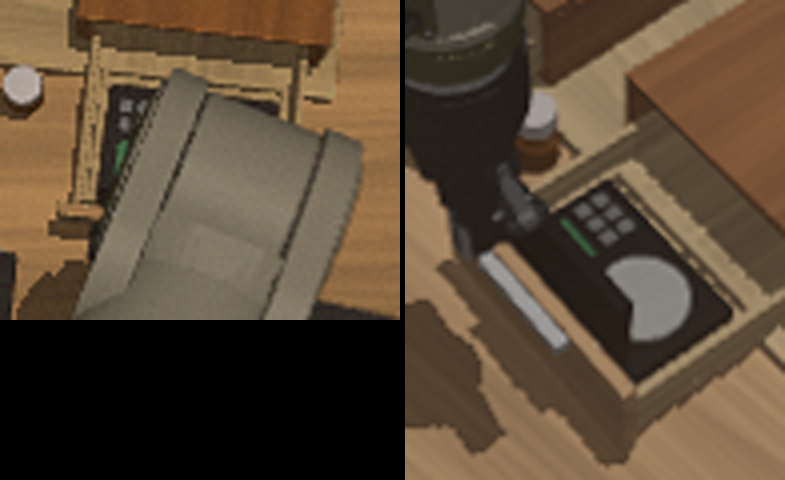

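```bash
python3 - <<'E'
from h import *
c=camera_info("side")
P=np.array([[.3972,-.0765,.1193],[.3972,-.0765,.192],[.42,-.079,.1193],[.45,-.087,.128],[.403,-.027,.1193],[.403,-.027,.15],[.3915,-.126,.15]])
q=cv2.projectPoints(P,cv2.Rodrigues(np.array(c["R"]))[0],np.array(c["t"]),np.array(c["intrinsics"]),np.array([c["k1"],0,0,0]))[0][:,0]
print(q, (q-[205,170])*4+[405,0])
E
```

```text
[[223.52500467 240.05857319]
 [221.25021748 222.01202285]
 [231.54441517 234.87249242]
 [243.15734946 227.26949376]
 [211.41270207 225.97130362]
 [210.2157728  218.45128198]
 [235.68174633 247.66428157]] [[479.10001868 280.23429274]
 [470.00086992 208.0480914 ]
 [511.17766067 259.48996967]
 [557.62939783 229.07797503]
 [430.65080827 223.88521447]
 [425.86309119 193.80512791]
 [527.72698532 310.65712628]]
```

```bash
python3 - <<'E'
import cv2,numpy as np
from plant import snapshot
s=snapshot("side")[:,:,::-1]
b=s[175:250,200:275].astype(float)/255
b=(255*b**.5).astype(np.uint8)
b=cv2.resize(b,None,fx=8,fy=8,interpolation=cv2.INTER_CUBIC)
cv2.circle(b,(int((223.5-200)*8),int((240-175)*8)),4,(0,0,255),1)
cv2.imwrite("pics/crop3.png",b)
E
```

```text
(no output)
```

View pics/crop3.png

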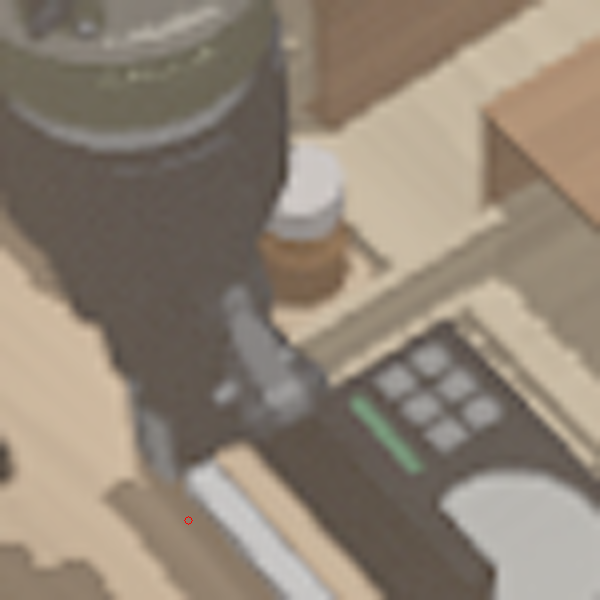

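```bash
python3 - <<'E'
from h import *
import cv2
for n in("side","top"):
    c=camera_info(n)
    t=np.array([.2544,.5151,.1925]);y=np.array([.443,.897,0])
    P=np.array([t,t+.0425*y,t-.0425*y,t+[0,0,.013]+.0425*y,t+[0,0,.013]-.0425*y,t+[0,0,.073]])
    q=cv2.projectPoints(P,cv2.Rodrigues(np.array(c["R"]))[0],np.array(c["t"]),np.array(c["intrinsics"]),np.array([c["k1"],0,0,0]))[0][:,0]
    print(n,(q*1.5625).round())
a=cv2.imread("pics/side0.png")[60:240,0:140];b=cv2.imread("pics/top0.png")[400:520,40:180]
f=lambda i:(255*(i/255.)**.5).astype(np.uint8)
o=np.zeros((540,790,3),np.uint8);o[:504,:392]=cv2.resize(f(a),(392,504));o[:336,395:787]=cv2.resize(f(b),(392,336))
cv2.imwrite("pics/grip.png",o)
E
```

```text
side [[ 62. 195.]
 [ 63. 180.]
 [ 62. 211.]
 [ 60. 175.]
 [ 59. 206.]
 [ 46. 163.]]
top [[115. 445.]
 [ 95. 434.]
 [135. 457.]
 [ 92. 434.]
 [132. 457.]
 [ 97. 447.]]
```

View pics/grip.png

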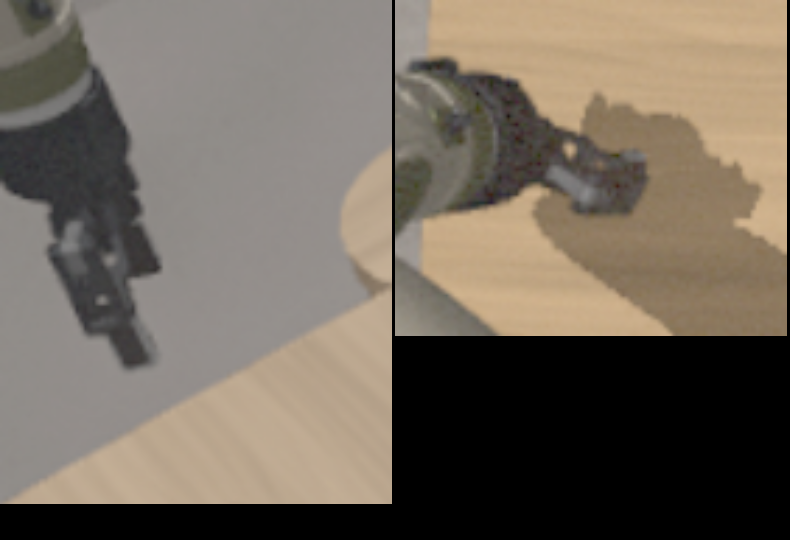

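```bash
python3 - <<'E'
from h import *
np.set_printoptions(precision=4,suppress=True)
f=lambda x,y:(x/1.5625-.2,y/1.5625-.2)
for n,p,q in[("near",(115,474),(52,189)),("far",(129,458),(54,156)),("mid",(122,466),(53,172))]: print(n,*tri(f(*p),f(*q)))
# current: bottom visible in crop3
for z in(.1,.12,.14,.16): print(z,onz("side",(200+190/8,175+465/8),z))
E
```

```text
near [0.2242 0.4853 0.2437] 0.030084229392105435
far [0.2496 0.4281 0.3316] 0.011184274529386676
mid [0.2376 0.455  0.2905] 0.020423415410670363
0.1 [ 0.4179 -0.0522  0.1   ]
0.12 [ 0.41  -0.063  0.12 ]
0.14 [ 0.4022 -0.0738  0.14  ]
0.16 [ 0.3944 -0.0846  0.16  ]
```

```bash
python3 - <<'E'
from h import *
np.set_printoptions(precision=4,suppress=True)
f=lambda x,y:(x/1.5625-.2,y/1.5625-.2)
for n,p,q in[("cup .137",(496,202),(531,284)),("jar .055",(391,298),(372,308)),("spoon 0",(610,357),(523,543)),("tumA .095",(209,344),(210,222)),("-ytip",(129,459),(52,189)),("-ytip",(124,464),(52,189))]: print(n,*tri(f(*p),f(*q)))
E
```

```text
cup .137 [ 0.7047 -0.1654  0.1459] 0.0017130669578458324
jar .055 [0.5396 0.0329 0.0538] 0.001498489451796548
spoon 0 [ 0.4244 -0.4033  0.0106] 0.00019487452659988557
tumA .095 [0.4475 0.3807 0.0836] 0.0031673250664524893
-ytip [0.236  0.4635 0.2524] 0.0013218924604233033
-ytip [0.2321 0.4718 0.2486] 0.0092698344176904
```

Gripper picture: the tips, at about (145,360) and (150,270) in the left pane, triangulate roughly 30-45 mm above the reported TCP height. The known objects come out right. I'll settle it over clear table in front of the drawer before touching anything.

Request:
move_arm(moves=[{"grip":1,"dx":20,"dy":0,"dz":0,"ax":0,"ay":0,"az":0},{"grip":1,"dx":15,"dy":0,"dz":0,"ax":0,"ay":0,"az":0},{"grip":1,"dx":0,"dy":0,"dz":25,"ax":0,"ay":0,"az":0},{"grip":1,"dx":0,"dy":0,"dz":25,"ax":0,"ay":0,"az":0},{"grip":1,"dx":0,"dy":0,"dz":25,"ax":0,"ay":0,"az":0},{"grip":1,"dx":0,"dy":0,"dz":20,"ax":0,"ay":0,"az":0},{"grip":1,"dx":0,"dy":0,"dz":0,"ax":0,"ay":0,"az":0},{"grip":1,"dx":0,"dy":0,"dz":0,"ax":0,"ay":0,"az":0}])

```text
t: 3.55
tool_pos: [0.3612, -0.0722, 0.0236]
orientation: [0.057, 0.998, 0.0, -0.0]
ft_force: [-0.2, 0.2, 0.1]
width: -0.0004
grasp_force: 0.0
```

```bash
cat > look.py <<'E'
import cv2,numpy as np,sys
from plant import snapshot,camera_info,status
def look(name,r0,r1,c0,c1,k,out):
    s=snapshot(name)[r0:r1,c0:c1,::-1].astype(float)/255
    b=cv2.resize((255*s**.5).astype(np.uint8),None,fx=k,fy=k,interpolation=cv2.INTER_CUBIC)
    c=camera_info(name);P=np.array([status.read_state()["tool_pos"]])
    q=cv2.projectPoints(P,cv2.Rodrigues(np.array(c["R"]))[0],np.array(c["t"]),np.array(c["intrinsics"]),np.array([c["k1"],0,0,0]))[0][0,0]
    cv2.circle(b,tuple(int(v) for v in ((q-[c0,r0])*k)),4,(0,0,255),1)
    cv2.imwrite("pics/"+out,b)
E
python3 - <<'E'
from look import *
look("side",190,290,185,285,6,"low.png")
E
```

```text
(no output)
```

View pics/low.png

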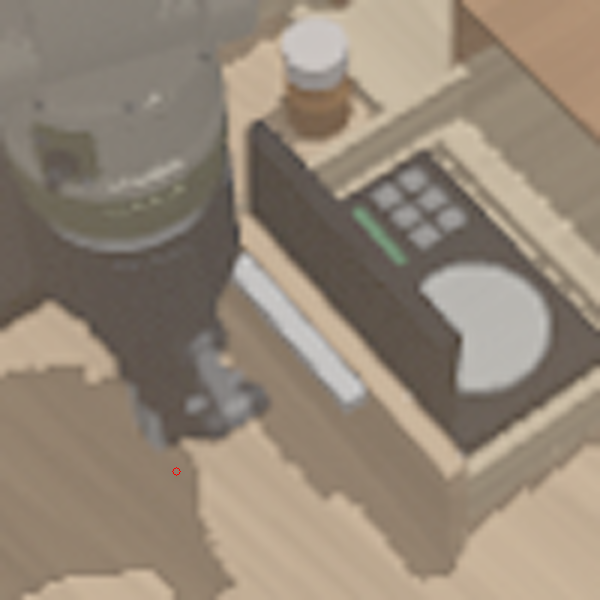

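Request:
move_arm(moves=[{"grip":1,"dx":0,"dy":0,"dz":4,"ax":0,"ay":0,"az":0},{"grip":1,"dx":0,"dy":0,"dz":4,"ax":0,"ay":0,"az":0},{"grip":1,"dx":0,"dy":0,"dz":4,"ax":0,"ay":0,"az":0},{"grip":1,"dx":0,"dy":0,"dz":4,"ax":0,"ay":0,"az":0},{"grip":1,"dx":0,"dy":0,"dz":3,"ax":0,"ay":0,"az":0},{"grip":1,"dx":0,"dy":0,"dz":3,"ax":0,"ay":0,"az":0},{"grip":1,"dx":0,"dy":0,"dz":2,"ax":0,"ay":0,"az":0},{"grip":1,"dx":0,"dy":0,"dz":0,"ax":0,"ay":0,"az":0}])

```text
t: 4.4
tool_pos: [0.3613, -0.0722, -0.001]
orientation: [0.057, 0.998, 0.0, -0.0]
ft_force: [-0.2, 0.3, -0.2]
width: 0.0
grasp_force: 0.0
```

Request:
move_arm(moves=[{"grip":1,"dx":0,"dy":0,"dz":1,"ax":0,"ay":0,"az":0},{"grip":1,"dx":0,"dy":0,"dz":1,"ax":0,"ay":0,"az":0},{"grip":1,"dx":0,"dy":0,"dz":1,"ax":0,"ay":0,"az":0},{"grip":1,"dx":0,"dy":0,"dz":1,"ax":0,"ay":0,"az":0},{"grip":1,"dx":0,"dy":0,"dz":1,"ax":0,"ay":0,"az":0},{"grip":1,"dx":0,"dy":0,"dz":0,"ax":0,"ay":0,"az":0},{"grip":1,"dx":0,"dy":0,"dz":0,"ax":0,"ay":0,"az":0},{"grip":1,"dx":0,"dy":0,"dz":0,"ax":0,"ay":0,"az":0}])

```text
t: 5.2
tool_pos: [0.3616, -0.0724, -0.0057]
orientation: [0.057, 0.998, 0.0, 0.0]
ft_force: [0.8, -0.4, 0.8]
width: 0.0001
grasp_force: 0.0
```

Request:
move_arm(moves=[{"grip":1,"dx":0,"dy":0,"dz":2,"ax":0,"ay":0,"az":0},{"grip":1,"dx":0,"dy":0,"dz":2,"ax":0,"ay":0,"az":0},{"grip":1,"dx":0,"dy":0,"dz":1,"ax":0,"ay":0,"az":0},{"grip":1,"dx":0,"dy":0,"dz":1,"ax":0,"ay":0,"az":0},{"grip":1,"dx":0,"dy":0,"dz":1,"ax":0,"ay":0,"az":0},{"grip":1,"dx":0,"dy":0,"dz":1,"ax":0,"ay":0,"az":0},{"grip":1,"dx":0,"dy":0,"dz":0,"ax":0,"ay":0,"az":0},{"grip":1,"dx":0,"dy":0,"dz":0,"ax":0,"ay":0,"az":0}])

```text
t: 6.0
tool_pos: [0.3616, -0.0723, -0.0137]
orientation: [0.057, 0.998, 0.0, -0.0]
ft_force: [0.1, 0.4, -0.1]
width: -0.0004
grasp_force: 0.0
```

Request:
move_arm(moves=[{"grip":1,"dx":0,"dy":0,"dz":1,"ax":0,"ay":0,"az":0},{"grip":1,"dx":0,"dy":0,"dz":1,"ax":0,"ay":0,"az":0},{"grip":1,"dx":0,"dy":0,"dz":1,"ax":0,"ay":0,"az":0},{"grip":1,"dx":0,"dy":0,"dz":1,"ax":0,"ay":0,"az":0},{"grip":1,"dx":0,"dy":0,"dz":1,"ax":0,"ay":0,"az":0},{"grip":1,"dx":0,"dy":0,"dz":1,"ax":0,"ay":0,"az":0},{"grip":1,"dx":0,"dy":0,"dz":0,"ax":0,"ay":0,"az":0},{"grip":1,"dx":0,"dy":0,"dz":0,"ax":0,"ay":0,"az":0}])

```text
t: 6.8
tool_pos: [0.3616, -0.0723, -0.0197]
orientation: [0.057, 0.998, 0.0, -0.0]
ft_force: [0.2, -0.0, -0.4]
width: 0.0002
grasp_force: 0.0
```

```bash
python3 - <<'E'
from look import *
look("side",190,290,185,285,6,"low2.png")
E
```

```text
(no output)
```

View pics/low2.png

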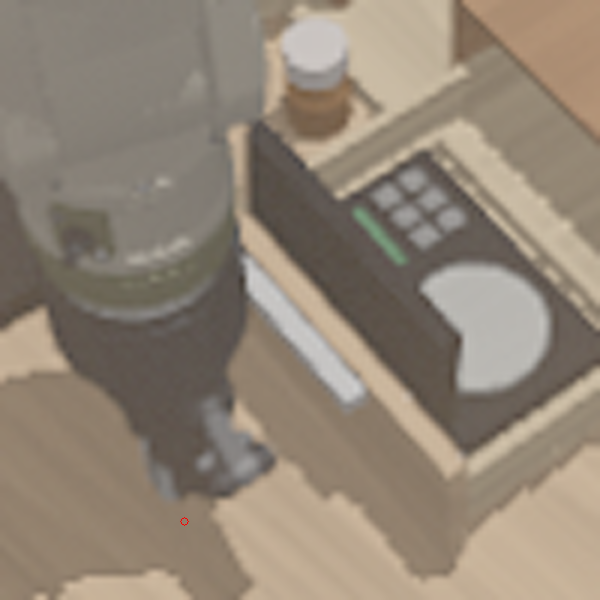

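Low2: the gripper's lowest visible edge is at (175,497) and the projected TCP at (184,521), still with no contact. So the reported height is too low, and I continue to the touch.

Request:
move_arm(moves=[{"grip":1,"dx":0,"dy":0,"dz":1,"ax":0,"ay":0,"az":0},{"grip":1,"dx":0,"dy":0,"dz":1,"ax":0,"ay":0,"az":0},{"grip":1,"dx":0,"dy":0,"dz":1,"ax":0,"ay":0,"az":0},{"grip":1,"dx":0,"dy":0,"dz":1,"ax":0,"ay":0,"az":0},{"grip":1,"dx":0,"dy":0,"dz":1,"ax":0,"ay":0,"az":0},{"grip":1,"dx":0,"dy":0,"dz":1,"ax":0,"ay":0,"az":0},{"grip":1,"dx":0,"dy":0,"dz":0,"ax":0,"ay":0,"az":0},{"grip":1,"dx":0,"dy":0,"dz":0,"ax":0,"ay":0,"az":0}])

```text
t: 7.65
tool_pos: [0.3616, -0.0723, -0.0258]
orientation: [0.057, 0.998, 0.0, -0.0]
ft_force: [-0.7, 0.4, 0.1]
width: 0.0001
grasp_force: 0.0
```

Request:
move_arm(moves=[{"grip":1,"dx":0,"dy":0,"dz":1,"ax":0,"ay":0,"az":0},{"grip":1,"dx":0,"dy":0,"dz":1,"ax":0,"ay":0,"az":0},{"grip":1,"dx":0,"dy":0,"dz":1,"ax":0,"ay":0,"az":0},{"grip":1,"dx":0,"dy":0,"dz":1,"ax":0,"ay":0,"az":0},{"grip":1,"dx":0,"dy":0,"dz":1,"ax":0,"ay":0,"az":0},{"grip":1,"dx":0,"dy":0,"dz":1,"ax":0,"ay":0,"az":0},{"grip":1,"dx":0,"dy":0,"dz":0,"ax":0,"ay":0,"az":0},{"grip":1,"dx":0,"dy":0,"dz":0,"ax":0,"ay":0,"az":0}])

```text
t: 8.45
tool_pos: [0.3616, -0.0723, -0.0317]
orientation: [0.057, 0.998, 0.0, -0.0]
ft_force: [-0.0, 0.0, -0.1]
width: -0.0
grasp_force: 0.0
```

Request:
move_arm(moves=[{"grip":1,"dx":0,"dy":0,"dz":1,"ax":0,"ay":0,"az":0},{"grip":1,"dx":0,"dy":0,"dz":1,"ax":0,"ay":0,"az":0},{"grip":1,"dx":0,"dy":0,"dz":1,"ax":0,"ay":0,"az":0},{"grip":1,"dx":0,"dy":0,"dz":1,"ax":0,"ay":0,"az":0},{"grip":1,"dx":0,"dy":0,"dz":1,"ax":0,"ay":0,"az":0},{"grip":1,"dx":0,"dy":0,"dz":1,"ax":0,"ay":0,"az":0},{"grip":1,"dx":0,"dy":0,"dz":0,"ax":0,"ay":0,"az":0},{"grip":1,"dx":0,"dy":0,"dz":0,"ax":0,"ay":0,"az":0}])

```text
t: 9.25
tool_pos: [0.3616, -0.0723, -0.0377]
orientation: [0.057, 0.998, 0.0, -0.0]
ft_force: [0.3, -0.4, -0.3]
width: -0.0002
grasp_force: 0.0
```

Request:
move_arm(moves=[{"grip":1,"dx":0,"dy":0,"dz":1,"ax":0,"ay":0,"az":0},{"grip":1,"dx":0,"dy":0,"dz":1,"ax":0,"ay":0,"az":0},{"grip":1,"dx":0,"dy":0,"dz":1,"ax":0,"ay":0,"az":0},{"grip":1,"dx":0,"dy":0,"dz":1,"ax":0,"ay":0,"az":0},{"grip":1,"dx":0,"dy":0,"dz":1,"ax":0,"ay":0,"az":0},{"grip":1,"dx":0,"dy":0,"dz":1,"ax":0,"ay":0,"az":0},{"grip":1,"dx":0,"dy":0,"dz":0,"ax":0,"ay":0,"az":0},{"grip":1,"dx":0,"dy":0,"dz":0,"ax":0,"ay":0,"az":0}])

```text
t: 10.05
tool_pos: [0.3619, -0.0726, -0.0384]
orientation: [0.057, 0.998, -0.001, 0.001]
ft_force: [-23.1, 8.8, 89.3]
width: -0.0001
grasp_force: 44.7
```

Contact comes at a reported z of −0.038, so the real tip height is reported z + 38 mm, which agrees with the images. I lift off and line up behind the cover: real tip height 0.115, reported 0.077.

Request:
move_arm(moves=[{"grip":1,"dx":0,"dy":0,"dz":-10,"ax":0,"ay":0,"az":0},{"grip":1,"dx":0,"dy":0,"dz":-36,"ax":0,"ay":0,"az":0},{"grip":1,"dx":0,"dy":0,"dz":-36,"ax":0,"ay":0,"az":0},{"grip":1,"dx":0,"dy":0,"dz":-38,"ax":0,"ay":0,"az":0},{"grip":1,"dx":-18,"dy":-5,"dz":0,"ax":0,"ay":0,"az":0},{"grip":1,"dx":-18,"dy":0,"dz":0,"ax":0,"ay":0,"az":0},{"grip":1,"dx":0,"dy":0,"dz":0,"ax":0,"ay":0,"az":0},{"grip":1,"dx":0,"dy":0,"dz":0,"ax":0,"ay":0,"az":0}])

```text
t: 10.85
tool_pos: [0.3961, -0.0811, 0.0759]
orientation: [0.057, 0.998, 0.0, -0.001]
ft_force: [-0.5, 0.6, 0.9]
width: -0.0
grasp_force: 0.0
```

Request:
move_arm(moves=[{"grip":1,"dx":-12,"dy":0,"dz":0,"ax":0,"ay":0,"az":0},{"grip":1,"dx":-8,"dy":0,"dz":0,"ax":0,"ay":0,"az":0},{"grip":1,"dx":-8,"dy":0,"dz":0,"ax":0,"ay":0,"az":0},{"grip":1,"dx":-8,"dy":0,"dz":0,"ax":0,"ay":0,"az":0},{"grip":1,"dx":-8,"dy":0,"dz":0,"ax":0,"ay":0,"az":0},{"grip":1,"dx":-8,"dy":0,"dz":0,"ax":0,"ay":0,"az":0},{"grip":1,"dx":-8,"dy":0,"dz":1,"ax":0,"ay":0,"az":0},{"grip":1,"dx":-6,"dy":0,"dz":2,"ax":0,"ay":0,"az":0}])

```text
t: 11.65
tool_pos: [0.4633, -0.089, 0.0732]
orientation: [0.057, 0.998, 0.0, 0.0]
ft_force: [-1.2, 0.1, -0.0]
width: -0.0001
grasp_force: 0.3
```

```bash
python3 - <<'E'
from look import *
look("side",160,280,195,315,5,"push1.png")
E
```

```text
(no output)
```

View pics/push1.png

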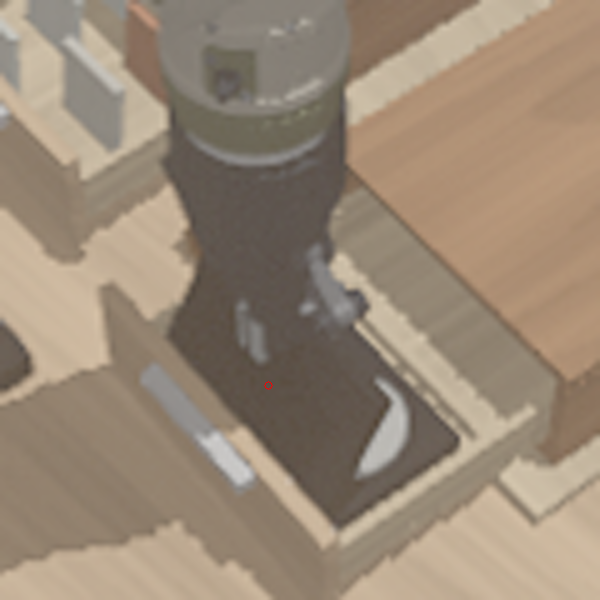

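Push1: the cover is tilting forward over the pan under the fingertips, its free edge now across the pan near (380,420). The drawer hasn't moved. I carry on along the arc.

Request:
move_arm(moves=[{"grip":1,"dx":-8,"dy":0,"dz":2,"ax":0,"ay":0,"az":0},{"grip":1,"dx":-8,"dy":0,"dz":4,"ax":0,"ay":0,"az":0},{"grip":1,"dx":-8,"dy":0,"dz":5,"ax":0,"ay":0,"az":0},{"grip":1,"dx":-7,"dy":0,"dz":6,"ax":0,"ay":0,"az":0},{"grip":1,"dx":-6,"dy":0,"dz":7,"ax":0,"ay":0,"az":0},{"grip":1,"dx":-5,"dy":0,"dz":8,"ax":0,"ay":0,"az":0},{"grip":1,"dx":-4,"dy":0,"dz":8,"ax":0,"ay":0,"az":0},{"grip":1,"dx":-2,"dy":0,"dz":7,"ax":0,"ay":0,"az":0}])

```text
t: 12.5
tool_pos: [0.5104, -0.0944, 0.0254]
orientation: [0.057, 0.998, 0.0, -0.0]
ft_force: [0.5, -0.2, 0.6]
width: -0.0002
grasp_force: 0.2
```

Request:
move_arm(moves=[{"grip":1,"dx":0,"dy":0,"dz":3,"ax":0,"ay":0,"az":0},{"grip":1,"dx":0,"dy":0,"dz":2,"ax":0,"ay":0,"az":0},{"grip":1,"dx":0,"dy":0,"dz":2,"ax":0,"ay":0,"az":0},{"grip":1,"dx":0,"dy":0,"dz":1,"ax":0,"ay":0,"az":0},{"grip":1,"dx":0,"dy":0,"dz":1,"ax":0,"ay":0,"az":0},{"grip":1,"dx":0,"dy":0,"dz":0.5,"ax":0,"ay":0,"az":0},{"grip":1,"dx":0,"dy":0,"dz":0,"ax":0,"ay":0,"az":0},{"grip":1,"dx":0,"dy":0,"dz":0,"ax":0,"ay":0,"az":0}])

```text
t: 13.3
tool_pos: [0.5101, -0.0944, 0.0169]
orientation: [0.057, 0.998, -0.0, 0.0]
ft_force: [-0.4, -0.8, 0.1]
width: 0.0002
grasp_force: 0.1
```

Request:
move_arm(moves=[{"grip":1,"dx":0,"dy":0,"dz":0.5,"ax":0,"ay":0,"az":0},{"grip":1,"dx":0,"dy":0,"dz":0.5,"ax":0,"ay":0,"az":0},{"grip":1,"dx":0,"dy":0,"dz":0.5,"ax":0,"ay":0,"az":0},{"grip":1,"dx":0,"dy":0,"dz":0.5,"ax":0,"ay":0,"az":0},{"grip":1,"dx":0,"dy":0,"dz":0.5,"ax":0,"ay":0,"az":0},{"grip":1,"dx":0,"dy":0,"dz":0,"ax":0,"ay":0,"az":0},{"grip":1,"dx":0,"dy":0,"dz":0,"ax":0,"ay":0,"az":0},{"grip":1,"dx":0,"dy":0,"dz":0,"ax":0,"ay":0,"az":0}])

```text
t: 14.1
tool_pos: [0.5105, -0.0945, 0.0154]
orientation: [0.057, 0.998, -0.0, 0.001]
ft_force: [-1.3, 1.4, 8.2]
width: -0.0
grasp_force: 4.4
```

The cover is shut: 8 N of contact at real z 0.053, the height given for shut. I lift, go back, and come down in front of the lip.

Request:
move_arm(moves=[{"grip":1,"dx":0,"dy":0,"dz":-30,"ax":0,"ay":0,"az":0},{"grip":1,"dx":0,"dy":0,"dz":-35,"ax":0,"ay":0,"az":0},{"grip":1,"dx":42,"dy":0,"dz":0,"ax":0,"ay":0,"az":0},{"grip":1,"dx":42,"dy":0,"dz":0,"ax":0,"ay":0,"az":0},{"grip":1,"dx":44,"dy":0,"dz":0,"ax":0,"ay":0,"az":0},{"grip":1,"dx":0,"dy":0,"dz":25,"ax":0,"ay":0,"az":0},{"grip":1,"dx":0,"dy":0,"dz":24,"ax":0,"ay":0,"az":0},{"grip":1,"dx":0,"dy":0,"dz":0,"ax":0,"ay":0,"az":0}])

```text
t: 14.9
tool_pos: [0.3803, -0.0788, 0.0284]
orientation: [0.057, 0.998, 0.001, -0.002]
ft_force: [-0.7, 0.5, -0.9]
width: -0.0001
grasp_force: 0.0
```

```bash
python3 - <<'E'
from look import *
look("side",160,280,195,315,5,"shut.png")
E
```

```text
(no output)
```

View pics/shut.png

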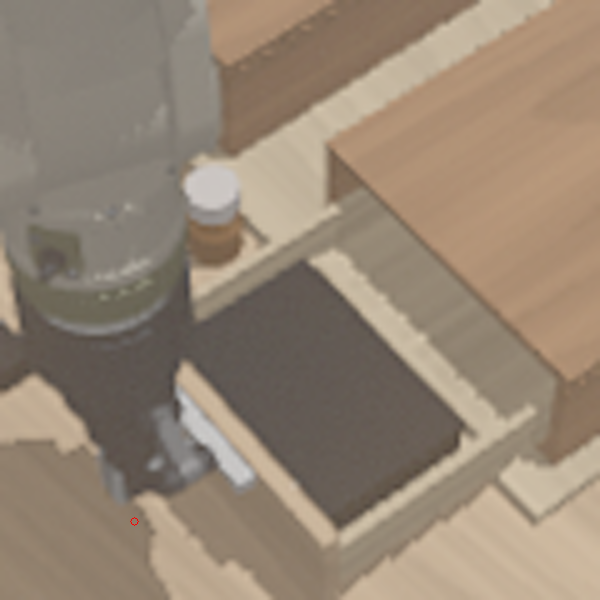

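Shut picture: the cover lies flat over the whole scale, the drawer is still out, and the fingertips stand just in front of the lip near (240,480). Now the gentle push.

Request:
move_arm(moves=[{"grip":1,"dx":-18,"dy":0,"dz":0,"ax":0,"ay":0,"az":0},{"grip":1,"dx":-5,"dy":0,"dz":0,"ax":0,"ay":0,"az":0},{"grip":1,"dx":-5,"dy":0,"dz":0,"ax":0,"ay":0,"az":0},{"grip":1,"dx":-5,"dy":0,"dz":0,"ax":0,"ay":0,"az":0},{"grip":1,"dx":-6,"dy":0,"dz":0,"ax":0,"ay":0,"az":0},{"grip":1,"dx":-7,"dy":0,"dz":0,"ax":0,"ay":0,"az":0},{"grip":1,"dx":-7,"dy":0,"dz":0,"ax":0,"ay":0,"az":0},{"grip":1,"dx":-7,"dy":0,"dz":0,"ax":0,"ay":0,"az":0}])

```text
t: 15.75
tool_pos: [0.4431, -0.0868, 0.0303]
orientation: [0.057, 0.998, -0.0, 0.0]
ft_force: [-3.1, -1.1, 1.8]
width: 0.0001
grasp_force: 1.4
```

Request:
move_arm(moves=[{"grip":1,"dx":-7,"dy":0,"dz":0,"ax":0,"ay":0,"az":0},{"grip":1,"dx":-7,"dy":0,"dz":0,"ax":0,"ay":0,"az":0},{"grip":1,"dx":-7,"dy":0,"dz":0,"ax":0,"ay":0,"az":0},{"grip":1,"dx":-7,"dy":0,"dz":0,"ax":0,"ay":0,"az":0},{"grip":1,"dx":-7,"dy":0,"dz":0,"ax":0,"ay":0,"az":0},{"grip":1,"dx":-7,"dy":0,"dz":0,"ax":0,"ay":0,"az":0},{"grip":1,"dx":-7,"dy":0,"dz":0,"ax":0,"ay":0,"az":0},{"grip":1,"dx":-5,"dy":0,"dz":0,"ax":0,"ay":0,"az":0}])

```text
t: 16.55
tool_pos: [0.4969, -0.0929, 0.0302]
orientation: [0.057, 0.998, 0.0, 0.0]
ft_force: [-2.6, -2.0, 0.7]
width: 0.0003
grasp_force: 1.4
```

```bash
cat > prof.py <<'E'
from h import *
from plant import snapshot
def prof(off,cam="top"):
    im=snapshot(cam);c=camera_info(cam)
    d=np.array([.9934,-.1148,0]);n=np.array([.1148,.9934,0])
    s=np.arange(0.05,0.18,.004)
    P=np.array([.42,-.0845,.09])+s[:,None]*d+off*n
    q=cv2.projectPoints(P,cv2.Rodrigues(np.array(c["R"]))[0],np.array(c["t"]),np.array(c["intrinsics"]),np.array([c["k1"],0,0,0]))[0][:,0]
    v=cv2.remap(im,q[:,:1].astype(np.float32),q[:,1:].astype(np.float32),cv2.INTER_LINEAR)[:,0]
    for a,b in zip(s,v): print(int(a*1000),*b,end=" | ")
    print()
E
python3 -c "
from prof import *
prof(-.078,'side');prof(-.078);prof(.078)"
```

```text
50 152 123 90 | 54 125 99 72 | 58 90 71 51 | 62 85 66 48 | 66 85 66 48 | 70 79 62 45 | 74 78 60 44 | 78 78 61 44 | 82 76 58 42 | 86 75 58 42 | 90 77 60 43 | 94 78 61 44 | 98 134 106 78 | 102 159 129 95 | 106 138 110 81 | 110 51 40 32 | 114 44 35 29 | 118 44 35 29 | 122 44 35 29 | 126 45 35 29 | 130 42 32 24 | 134 40 30 22 | 138 40 30 21 | 142 40 30 22 | 146 40 30 22 | 150 58 39 27 | 154 115 78 51 | 158 122 83 55 | 162 122 84 55 | 166 124 84 56 | 170 124 84 55 | 174 124 84 56 | 178 124 85 56 | 
50 91 80 66 | 54 93 80 67 | 58 90 81 65 | 62 92 81 66 | 66 88 80 65 | 70 87 80 64 | 74 91 82 68 | 78 98 91 74 | 82 106 97 79 | 86 115 105 88 | 90 122 111 94 | 94 123 113 94 | 98 126 116 97 | 102 130 121 102 | 106 134 124 105 | 110 135 125 106 | 114 139 128 108 | 118 138 127 107 | 122 136 125 105 | 126 132 121 101 | 130 129 120 100 | 134 129 119 100 | 138 129 118 98 | 142 123 113 91 | 146 122 112 95 | 150 122 113 95 | 154 119 109 93 | 158 113 103 86 | 162 104 96 80 | 166 100 92 77 | 170 87 78 65 | 174 77 68 56 | 178 74 67 55 | 
50 72 61 47 | 54 74 59 43 | 58 74 56 39 | 62 76 58 35 | 66 127 95 60 | 70 157 117 72 | 74 162 122 78 | 78 104 77 49 | 82 80 61 40 | 86 76 58 35 | 90 70 54 37 | 94 65 47 32 | 98 73 54 33 | 102 134 102 65 | 106 152 111 72 | 110 146 114 73 | 114 146 118 79 | 118 153 125 82 | 122 159 131 87 | 126 159 129 87 | 130 155 127 85 | 134 159 129 86 | 138 148 119 80 | 142 92 75 49 | 146 81 65 45 | 150 74 60 41 | 154 120 76 38 | 158 126 77 38 | 162 127 80 41 | 166 127 80 41 | 170 130 81 44 | 174 127 79 39 | 178 125 77 36 |
```

Request:
move_arm(moves=[{"grip":1,"dx":-6,"dy":0,"dz":0,"ax":0,"ay":0,"az":0},{"grip":1,"dx":-6,"dy":0,"dz":0,"ax":0,"ay":0,"az":0},{"grip":1,"dx":-6,"dy":0,"dz":0,"ax":0,"ay":0,"az":0},{"grip":1,"dx":-5,"dy":0,"dz":0,"ax":0,"ay":0,"az":0},{"grip":1,"dx":-4,"dy":0,"dz":0,"ax":0,"ay":0,"az":0},{"grip":1,"dx":-3,"dy":0,"dz":0,"ax":0,"ay":0,"az":0},{"grip":1,"dx":-2,"dy":0,"dz":0,"ax":0,"ay":0,"az":0},{"grip":1,"dx":-2,"dy":0,"dz":0,"ax":0,"ay":0,"az":0}])

```text
t: 17.5
tool_pos: [0.5299, -0.0965, 0.0302]
orientation: [0.057, 0.998, 0.0, -0.0]
ft_force: [-2.4, 1.9, 0.3]
width: -0.0002
grasp_force: 1.3
```

```bash
python3 -c "
from prof import *
prof(-.078,'side')"
```

```text
50 85 66 48 | 54 88 69 50 | 58 89 70 51 | 62 85 66 47 | 66 83 65 46 | 70 123 97 71 | 74 158 127 95 | 78 161 131 98 | 82 159 129 96 | 86 102 80 58 | 90 81 67 49 | 94 95 78 58 | 98 86 70 52 | 102 79 61 44 | 106 79 61 44 | 110 79 61 44 | 114 76 59 42 | 118 76 59 43 | 122 77 59 43 | 126 80 62 45 | 130 104 81 59 | 134 159 128 94 | 138 154 125 92 | 142 74 57 40 | 146 40 30 22 | 150 59 41 29 | 154 115 78 53 | 158 121 83 54 | 162 122 83 55 | 166 123 84 56 | 170 123 84 55 | 174 123 84 55 | 178 123 84 55 |
```

Request:
move_arm(moves=[{"grip":1,"dx":-1,"dy":0,"dz":0,"ax":0,"ay":0,"az":0},{"grip":1,"dx":-1,"dy":0,"dz":0,"ax":0,"ay":0,"az":0},{"grip":1,"dx":-1,"dy":0,"dz":0,"ax":0,"ay":0,"az":0},{"grip":1,"dx":-1,"dy":0,"dz":0,"ax":0,"ay":0,"az":0},{"grip":1,"dx":-0.5,"dy":0,"dz":0,"ax":0,"ay":0,"az":0},{"grip":1,"dx":-0.5,"dy":0,"dz":0,"ax":0,"ay":0,"az":0},{"grip":1,"dx":-0.5,"dy":0,"dz":0,"ax":0,"ay":0,"az":0},{"grip":1,"dx":-0.5,"dy":0,"dz":0,"ax":0,"ay":0,"az":0}])

```text
t: 18.35
tool_pos: [0.5359, -0.0973, 0.0302]
orientation: [0.057, 0.998, 0.0, -0.0]
ft_force: [-2.5, 1.5, -0.7]
width: -0.0001
grasp_force: 1.3
```

Request:
move_arm(moves=[{"grip":1,"dx":-0.3,"dy":0,"dz":0,"ax":0,"ay":0,"az":0},{"grip":1,"dx":-0.3,"dy":0,"dz":0,"ax":0,"ay":0,"az":0},{"grip":1,"dx":-0.3,"dy":0,"dz":0,"ax":0,"ay":0,"az":0},{"grip":1,"dx":-0.3,"dy":0,"dz":0,"ax":0,"ay":0,"az":0},{"grip":1,"dx":-0.2,"dy":0,"dz":0,"ax":0,"ay":0,"az":0},{"grip":1,"dx":0,"dy":0,"dz":0,"ax":0,"ay":0,"az":0},{"grip":1,"dx":0,"dy":0,"dz":0,"ax":0,"ay":0,"az":0},{"grip":1,"dx":0,"dy":0,"dz":0,"ax":0,"ay":0,"az":0}])

```text
t: 19.15
tool_pos: [0.5373, -0.0975, 0.0303]
orientation: [0.057, 0.998, 0.0, 0.0]
ft_force: [-2.3, 0.2, -2.5]
width: -0.0002
grasp_force: 1.1
```

Request:
move_arm(moves=[{"grip":1,"dx":-0.2,"dy":0,"dz":0,"ax":0,"ay":0,"az":0},{"grip":1,"dx":-0.2,"dy":0,"dz":0,"ax":0,"ay":0,"az":0},{"grip":1,"dx":-0.2,"dy":0,"dz":0,"ax":0,"ay":0,"az":0},{"grip":1,"dx":-0.2,"dy":0,"dz":0,"ax":0,"ay":0,"az":0},{"grip":1,"dx":-0.2,"dy":0,"dz":0,"ax":0,"ay":0,"az":0},{"grip":1,"dx":0,"dy":0,"dz":0,"ax":0,"ay":0,"az":0},{"grip":1,"dx":0,"dy":0,"dz":0,"ax":0,"ay":0,"az":0},{"grip":1,"dx":0,"dy":0,"dz":0,"ax":0,"ay":0,"az":0}])

```text
t: 19.95
tool_pos: [0.5383, -0.0976, 0.0303]
orientation: [0.057, 0.998, 0.0, 0.0]
ft_force: [-1.5, 0.2, -1.7]
width: -0.0
grasp_force: 1.2
```

Request:
move_arm(moves=[{"grip":1,"dx":-0.2,"dy":0,"dz":0,"ax":0,"ay":0,"az":0},{"grip":1,"dx":-0.2,"dy":0,"dz":0,"ax":0,"ay":0,"az":0},{"grip":1,"dx":-0.2,"dy":0,"dz":0,"ax":0,"ay":0,"az":0},{"grip":1,"dx":-0.2,"dy":0,"dz":0,"ax":0,"ay":0,"az":0},{"grip":1,"dx":-0.2,"dy":0,"dz":0,"ax":0,"ay":0,"az":0},{"grip":1,"dx":0,"dy":0,"dz":0,"ax":0,"ay":0,"az":0},{"grip":1,"dx":0,"dy":0,"dz":0,"ax":0,"ay":0,"az":0},{"grip":1,"dx":0,"dy":0,"dz":0,"ax":0,"ay":0,"az":0}])

```text
t: 20.75
tool_pos: [0.5394, -0.0977, 0.0303]
orientation: [0.057, 0.998, 0.0, 0.0]
ft_force: [-1.9, 0.2, -2.5]
width: 0.0
grasp_force: 1.1
```

Request:
move_arm(moves=[{"grip":1,"dx":-0.2,"dy":0,"dz":0,"ax":0,"ay":0,"az":0},{"grip":1,"dx":-0.2,"dy":0,"dz":0,"ax":0,"ay":0,"az":0},{"grip":1,"dx":-0.2,"dy":0,"dz":0,"ax":0,"ay":0,"az":0},{"grip":1,"dx":-0.2,"dy":0,"dz":0,"ax":0,"ay":0,"az":0},{"grip":1,"dx":-0.2,"dy":0,"dz":0,"ax":0,"ay":0,"az":0},{"grip":1,"dx":0,"dy":0,"dz":0,"ax":0,"ay":0,"az":0},{"grip":1,"dx":0,"dy":0,"dz":0,"ax":0,"ay":0,"az":0},{"grip":1,"dx":0,"dy":0,"dz":0,"ax":0,"ay":0,"az":0}])

```text
t: 21.55
tool_pos: [0.5404, -0.0978, 0.0303]
orientation: [0.057, 0.998, 0.0, 0.0]
ft_force: [-2.7, 0.6, -2.1]
width: 0.0002
grasp_force: 1.1
```

```bash
python3 -c "
from prof import *
prof(-.078,'side')" | cut -d'|' -f18-
```

```text
118 79 62 44 | 122 76 59 42 | 126 76 59 42 | 130 75 58 42 | 134 79 61 44 | 138 80 62 45 | 142 127 100 74 | 146 160 129 96 | 150 129 101 73 | 154 114 78 51 | 158 121 82 54 | 162 122 83 55 | 166 123 84 55 | 170 123 84 55 | 174 123 84 56 | 178 123 84 55 |
```

Request:
move_arm(moves=[{"grip":1,"dx":-0.2,"dy":0,"dz":0,"ax":0,"ay":0,"az":0},{"grip":1,"dx":-0.2,"dy":0,"dz":0,"ax":0,"ay":0,"az":0},{"grip":1,"dx":-0.2,"dy":0,"dz":0,"ax":0,"ay":0,"az":0},{"grip":1,"dx":-0.2,"dy":0,"dz":0,"ax":0,"ay":0,"az":0},{"grip":1,"dx":-0.2,"dy":0,"dz":0,"ax":0,"ay":0,"az":0},{"grip":1,"dx":0,"dy":0,"dz":0,"ax":0,"ay":0,"az":0},{"grip":1,"dx":0,"dy":0,"dz":0,"ax":0,"ay":0,"az":0},{"grip":1,"dx":0,"dy":0,"dz":0,"ax":0,"ay":0,"az":0}])

```text
t: 22.4
tool_pos: [0.5413, -0.098, 0.0303]
orientation: [0.057, 0.998, 0.0, 0.0]
ft_force: [-2.6, 0.1, -1.8]
width: 0.0001
grasp_force: 1.1
```

Request:
move_arm(moves=[{"grip":1,"dx":-0.2,"dy":0,"dz":0,"ax":0,"ay":0,"az":0},{"grip":1,"dx":-0.2,"dy":0,"dz":0,"ax":0,"ay":0,"az":0},{"grip":1,"dx":-0.2,"dy":0,"dz":0,"ax":0,"ay":0,"az":0},{"grip":1,"dx":-0.2,"dy":0,"dz":0,"ax":0,"ay":0,"az":0},{"grip":1,"dx":-0.2,"dy":0,"dz":0,"ax":0,"ay":0,"az":0},{"grip":1,"dx":0,"dy":0,"dz":0,"ax":0,"ay":0,"az":0},{"grip":1,"dx":0,"dy":0,"dz":0,"ax":0,"ay":0,"az":0},{"grip":1,"dx":0,"dy":0,"dz":0,"ax":0,"ay":0,"az":0}])

```text
t: 23.2
tool_pos: [0.5424, -0.0981, 0.0303]
orientation: [0.057, 0.998, 0.0, 0.0]
ft_force: [-2.3, -0.3, -1.8]
width: -0.0002
grasp_force: 1.1
```

Request:
move_arm(moves=[{"grip":1,"dx":-0.2,"dy":0,"dz":0,"ax":0,"ay":0,"az":0},{"grip":1,"dx":-0.2,"dy":0,"dz":0,"ax":0,"ay":0,"az":0},{"grip":1,"dx":-0.2,"dy":0,"dz":0,"ax":0,"ay":0,"az":0},{"grip":1,"dx":-0.2,"dy":0,"dz":0,"ax":0,"ay":0,"az":0},{"grip":1,"dx":-0.2,"dy":0,"dz":0,"ax":0,"ay":0,"az":0},{"grip":1,"dx":0,"dy":0,"dz":0,"ax":0,"ay":0,"az":0},{"grip":1,"dx":0,"dy":0,"dz":0,"ax":0,"ay":0,"az":0},{"grip":1,"dx":0,"dy":0,"dz":0,"ax":0,"ay":0,"az":0}])

```text
t: 24.0
tool_pos: [0.5433, -0.0982, 0.0303]
orientation: [0.057, 0.998, 0.0, 0.0]
ft_force: [-2.3, -0.9, -0.8]
width: -0.0002
grasp_force: 1.1
```

```bash
python3 -c "
from prof import *
prof(-.078,'side')" | cut -d'|' -f21-
```

```text
130 75 58 42 | 134 75 59 42 | 138 79 61 44 | 142 85 66 47 | 146 152 122 90 | 150 134 106 77 | 154 113 77 52 | 158 121 82 55 | 162 122 83 55 | 166 123 84 56 | 170 123 84 55 | 174 123 84 56 | 178 123 85 56 |
```

Request:
move_arm(moves=[{"grip":1,"dx":-0.3,"dy":0,"dz":0,"ax":0,"ay":0,"az":0},{"grip":1,"dx":-0.3,"dy":0,"dz":0,"ax":0,"ay":0,"az":0},{"grip":1,"dx":-0.2,"dy":0,"dz":0,"ax":0,"ay":0,"az":0},{"grip":1,"dx":-0.2,"dy":0,"dz":0,"ax":0,"ay":0,"az":0},{"grip":1,"dx":-0.2,"dy":0,"dz":0,"ax":0,"ay":0,"az":0},{"grip":1,"dx":-0.2,"dy":0,"dz":0,"ax":0,"ay":0,"az":0},{"grip":1,"dx":0,"dy":0,"dz":0,"ax":0,"ay":0,"az":0},{"grip":1,"dx":0,"dy":0,"dz":0,"ax":0,"ay":0,"az":0}])

```text
t: 24.85
tool_pos: [0.5447, -0.0983, 0.0303]
orientation: [0.057, 0.998, 0.0, 0.0]
ft_force: [-2.1, -0.6, -0.4]
width: -0.0001
grasp_force: 1.1
```

Request:
move_arm(moves=[{"grip":1,"dx":-0.3,"dy":0,"dz":0,"ax":0,"ay":0,"az":0},{"grip":1,"dx":-0.3,"dy":0,"dz":0,"ax":0,"ay":0,"az":0},{"grip":1,"dx":-0.2,"dy":0,"dz":0,"ax":0,"ay":0,"az":0},{"grip":1,"dx":-0.2,"dy":0,"dz":0,"ax":0,"ay":0,"az":0},{"grip":1,"dx":-0.2,"dy":0,"dz":0,"ax":0,"ay":0,"az":0},{"grip":1,"dx":0,"dy":0,"dz":0,"ax":0,"ay":0,"az":0},{"grip":1,"dx":0,"dy":0,"dz":0,"ax":0,"ay":0,"az":0},{"grip":1,"dx":0,"dy":0,"dz":0,"ax":0,"ay":0,"az":0}])

```text
t: 25.65
tool_pos: [0.5459, -0.0985, 0.0303]
orientation: [0.057, 0.998, 0.0, 0.0]
ft_force: [-2.6, -1.1, -1.5]
width: -0.0
grasp_force: 1.1
```

Request:
move_arm(moves=[{"grip":1,"dx":-0.3,"dy":0,"dz":0,"ax":0,"ay":0,"az":0},{"grip":1,"dx":-0.3,"dy":0,"dz":0,"ax":0,"ay":0,"az":0},{"grip":1,"dx":-0.2,"dy":0,"dz":0,"ax":0,"ay":0,"az":0},{"grip":1,"dx":-0.2,"dy":0,"dz":0,"ax":0,"ay":0,"az":0},{"grip":1,"dx":-0.2,"dy":0,"dz":0,"ax":0,"ay":0,"az":0},{"grip":1,"dx":0,"dy":0,"dz":0,"ax":0,"ay":0,"az":0},{"grip":1,"dx":0,"dy":0,"dz":0,"ax":0,"ay":0,"az":0},{"grip":1,"dx":0,"dy":0,"dz":0,"ax":0,"ay":0,"az":0}])

```text
t: 26.45
tool_pos: [0.5471, -0.0986, 0.0303]
orientation: [0.057, 0.998, 0.0, 0.0]
ft_force: [-1.6, -1.5, -1.4]
width: 0.0004
grasp_force: 1.1
```

```bash
python3 -c "
from prof import *
prof(-.078,'side')" | cut -d'|' -f21-
```

```text
130 75 59 42 | 134 75 59 42 | 138 75 59 42 | 142 80 62 44 | 146 85 66 48 | 150 129 101 74 | 154 115 79 53 | 158 120 82 54 | 162 121 83 55 | 166 123 84 56 | 170 123 84 55 | 174 123 83 55 | 178 123 85 56 |
```

Request:
move_arm(moves=[{"grip":1,"dx":-0.3,"dy":0,"dz":0,"ax":0,"ay":0,"az":0},{"grip":1,"dx":-0.3,"dy":0,"dz":0,"ax":0,"ay":0,"az":0},{"grip":1,"dx":-0.2,"dy":0,"dz":0,"ax":0,"ay":0,"az":0},{"grip":1,"dx":-0.2,"dy":0,"dz":0,"ax":0,"ay":0,"az":0},{"grip":1,"dx":-0.2,"dy":0,"dz":0,"ax":0,"ay":0,"az":0},{"grip":1,"dx":0,"dy":0,"dz":0,"ax":0,"ay":0,"az":0},{"grip":1,"dx":0,"dy":0,"dz":0,"ax":0,"ay":0,"az":0},{"grip":1,"dx":0,"dy":0,"dz":0,"ax":0,"ay":0,"az":0}])

```text
t: 27.3
tool_pos: [0.5483, -0.0987, 0.0303]
orientation: [0.057, 0.998, 0.0, 0.0]
ft_force: [-2.1, -1.1, -1.2]
width: -0.0004
grasp_force: 1.1
```

Request:
move_arm(moves=[{"grip":1,"dx":-0.2,"dy":0,"dz":0,"ax":0,"ay":0,"az":0},{"grip":1,"dx":-0.2,"dy":0,"dz":0,"ax":0,"ay":0,"az":0},{"grip":1,"dx":-0.2,"dy":0,"dz":0,"ax":0,"ay":0,"az":0},{"grip":1,"dx":-0.2,"dy":0,"dz":0,"ax":0,"ay":0,"az":0},{"grip":1,"dx":-0.2,"dy":0,"dz":0,"ax":0,"ay":0,"az":0},{"grip":1,"dx":0,"dy":0,"dz":0,"ax":0,"ay":0,"az":0},{"grip":1,"dx":0,"dy":0,"dz":0,"ax":0,"ay":0,"az":0},{"grip":1,"dx":0,"dy":0,"dz":0,"ax":0,"ay":0,"az":0}])

```text
t: 28.1
tool_pos: [0.5493, -0.0989, 0.0303]
orientation: [0.057, 0.998, 0.0, 0.0]
ft_force: [-2.3, -1.5, -1.4]
width: 0.0002
grasp_force: 1.1
```

Request:
move_arm(moves=[{"grip":1,"dx":-0.2,"dy":0,"dz":0,"ax":0,"ay":0,"az":0},{"grip":1,"dx":-0.2,"dy":0,"dz":0,"ax":0,"ay":0,"az":0},{"grip":1,"dx":-0.2,"dy":0,"dz":0,"ax":0,"ay":0,"az":0},{"grip":1,"dx":-0.2,"dy":0,"dz":0,"ax":0,"ay":0,"az":0},{"grip":1,"dx":-0.2,"dy":0,"dz":0,"ax":0,"ay":0,"az":0},{"grip":1,"dx":0,"dy":0,"dz":0,"ax":0,"ay":0,"az":0},{"grip":1,"dx":0,"dy":0,"dz":0,"ax":0,"ay":0,"az":0},{"grip":1,"dx":0,"dy":0,"dz":0,"ax":0,"ay":0,"az":0}])

```text
t: 28.9
tool_pos: [0.5499, -0.0989, 0.0303]
orientation: [0.057, 0.998, 0.0, -0.0]
ft_force: [-5.0, -1.5, 1.1]
width: -0.0001
grasp_force: 2.3
```

Force is rising and the travel fell short of the command, so the drawer is probably home. One tiny nudge to confirm.

Request:
move_arm(moves=[{"grip":1,"dx":-0.2,"dy":0,"dz":0,"ax":0,"ay":0,"az":0},{"grip":1,"dx":-0.2,"dy":0,"dz":0,"ax":0,"ay":0,"az":0},{"grip":1,"dx":0,"dy":0,"dz":0,"ax":0,"ay":0,"az":0},{"grip":1,"dx":0,"dy":0,"dz":0,"ax":0,"ay":0,"az":0},{"grip":1,"dx":0,"dy":0,"dz":0,"ax":0,"ay":0,"az":0},{"grip":1,"dx":0,"dy":0,"dz":0,"ax":0,"ay":0,"az":0},{"grip":1,"dx":0,"dy":0,"dz":0,"ax":0,"ay":0,"az":0},{"grip":1,"dx":0,"dy":0,"dz":0,"ax":0,"ay":0,"az":0}])

```text
t: 29.7
tool_pos: [0.5499, -0.0989, 0.0303]
orientation: [0.057, 0.998, 0.0, -0.001]
ft_force: [-5.4, -0.6, 2.5]
width: -0.0004
grasp_force: 2.9
```

The tool didn't move, so the drawer is home. I back away.

Request:
move_arm(moves=[{"grip":1,"dx":3,"dy":0,"dz":0,"ax":0,"ay":0,"az":0},{"grip":1,"dx":15,"dy":0,"dz":0,"ax":0,"ay":0,"az":0},{"grip":1,"dx":25,"dy":0,"dz":0,"ax":0,"ay":0,"az":0},{"grip":1,"dx":35,"dy":0,"dz":0,"ax":0,"ay":0,"az":0},{"grip":1,"dx":35,"dy":0,"dz":-20,"ax":0,"ay":0,"az":0},{"grip":1,"dx":0,"dy":0,"dz":-40,"ax":0,"ay":0,"az":0},{"grip":1,"dx":0,"dy":0,"dz":-20,"ax":0,"ay":0,"az":0},{"grip":1,"dx":0,"dy":0,"dz":0,"ax":0,"ay":0,"az":0}])

```text
t: 30.5
tool_pos: [0.4422, -0.0871, 0.1141]
orientation: [0.057, 0.998, -0.001, 0.005]
ft_force: [0.2, 0.3, 0.2]
width: 0.0
grasp_force: 0.0
```

```bash
python3 -c "
from prof import *
prof(-.078,'side');prof(.07)" | cut -d'|' -f21-; python3 -c "
from plant import ticket
print(ticket.finish_job())"
```

```text
130 78 61 43 | 134 77 59 42 | 138 76 58 41 | 142 78 60 43 | 146 82 64 46 | 150 67 48 32 | 154 113 77 50 | 158 120 82 54 | 162 121 83 55 | 166 122 84 55 | 170 122 83 55 | 174 121 83 54 | 178 122 83 54 | 
 130 108 90 62 | 134 78 63 43 | 138 70 53 33 | 142 62 45 26 | 146 64 50 31 | 150 65 49 32 | 154 87 55 29 | 158 114 70 36 | 162 110 68 30 | 166 115 72 38 | 170 114 71 37 | 174 116 74 41 | 178 115 70 37 | 
the job is handed in; nothing more can be done
None
```

The scale's cover is shut flat, its drawer is pushed fully home with about 5 N at the stop, and the arm is clear. The job was handed in at about 31 s. No verdict came back. On the way I pressed the bare table once, at 89 N on the wrist, to calibrate tip height. I took no last look at the other items.

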